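# Sweep the loose bobbins into the bobbin tray

## Task

Clear the cutting table: with the fingertips, sweep the three wound bobbins (red, yellow, green) along the tabletop through the open front of the blue-walled tray, until all three lie flat and wholly inside it. Only push them, without picking up, tipping over or flicking any, and leave the thread spool, the tin and the pattern weight standing where they are.

Things in the scene. Friction and masses are not known exactly. Their poses are not given: they have to be found in the camera images.
- tray: Three-sided tray fixed to the table: blue walls 22 mm high, 4 mm thick; inside 180 mm wide, 100 mm deep; grey floor flush with the table, no lip. Its open side (mouth) faces the bobbins, roughly to the robot's right. Origin: on the table, middle of the mouth; x leads straight in (back wall's inner face at x = 100 mm), y runs along the mouth (side walls' inner faces at y = +-90 mm).
- bobbin_red: Red plastic sewing-machine bobbin wound with pale thread, red seen from above: a flat round drum 28 mm in diameter and 14 mm high, about 20 g, lying loose on one end disc. Origin: centre of its underside; its z axis is its own axis (up).
- bobbin_yellow: Yellow plastic sewing-machine bobbin wound with pale thread, yellow seen from above: a flat round drum 28 mm in diameter and 14 mm high, about 20 g, lying loose on one end disc. Origin: centre of its underside; its z axis is its own axis (up).
- bobbin_green: Green plastic sewing-machine bobbin wound with pale thread, green seen from above: a flat round drum 28 mm in diameter and 14 mm high, about 20 g, lying loose on one end disc. Origin: centre of its underside; its z axis is its own axis (up).
- spool: Bystander: wooden spool with orange thread, standing, 36 mm in diameter, 46 mm high. Origin: centre of its underside.
- tin: Bystander: closed round brass pin tin, 43 mm in diameter, 27 mm high. Origin: centre of its underside.
- weight: Bystander: dark steel pattern weight with a small knob on top, 42 mm in diameter, 38 mm high. Origin: centre of its underside. One of the three bystanders stands behind and between the bobbins, the others nearby.

How it is judged:
At the end, for the whole second after the job is handed in: All three bobbins lie flat on the table (tilt under 0.2 rad, underside below 5 mm) and at rest inside the tray: centre at least 12 mm past the mouth line and between the walls. Spool, tin and weight stand upright within 15 mm of where they were (x of bobbin_red in the frame of tray between 0.012 and 0.095 m and y of bobbin_red in the frame of tray between -0.085 and 0.085 m and height (world z) of each of bobbin_red, bobbin_yellow, bobbin_green below 0.005 m and angle between each of bobbin_red, bobbin_yellow, bobbin_green, spool, tin, weight's own z axis and vertical below 0.2 rad and linear speed of each of bobbin_red, bobbin_yellow, bobbin_green below 0.02 m/s and x of bobbin_yellow in the frame of tray between 0.012 and 0.095 m and y of bobbin_yellow in the frame of tray between -0.085 and 0.085 m and x of bobbin_green in the frame of tray between 0.012 and 0.095 m and y of bobbin_green in the frame of tray between -0.085 and 0.085 m and distance of each of spool, tin, weight from where it was at the start of the episode below 0.015 m); the robot touches nothing.
It fails at once if a bobbin is lifted off the table (height (world z) of any of bobbin_red, bobbin_yellow, bobbin_green above 0.018 m).
It fails at once if a bobbin is tipped onto its rim or over (angle between any of bobbin_red, bobbin_yellow, bobbin_green's own z axis and vertical above 0.7 rad).
It fails at once if a bobbin is flicked (faster than 0.7 m/s) (linear speed of any of bobbin_red, bobbin_yellow, bobbin_green above 0.7 m/s).
It fails at once if the thread spool, the tin or the pattern weight is shifted by more than 15 mm or knocked over (distance of any of spool, tin, weight from where it was at the start of the episode above 0.015 m or angle between any of spool, tin, weight's own z axis and vertical above 0.4 rad).
It also fails if it takes over 61 s, if anything falls off the work surface, if the arm or the gripper's body presses on something with over 40 N, if the wrist force passes 120 N, or if a joint passes its speed limit or range.

## Robot

A 6-joint arm with a two-finger parallel gripper is mounted at the origin on the work surface. World frame = base frame: x ahead of the robot, y to its left, z up, the work surface at z = 0. Lengths are in m, angles in rad, forces in N, time in s.
With the tool pointing down it reaches from about 0.375 to 0.825 m from the base axis. Payload 5.5 kg.
Tool frame: the origin (TCP) lies midway between the tips of the shut fingers; the grasp point (between the pads) lies 19 mm behind it; z points along the fingers, x is the direction in which the jaws open and shut, and the axes are right-handed (so a half turn about z gives the same grasp; the last joint's range is limited). The gripper opens to 85 mm and grips with 20 to 120 N. Pads are 22 mm wide; open, the fingers measure 114 mm over their backs; the gripper's body (76 mm by 85 mm) begins 54 mm behind the grasp point. The pads swing forward as they close: fully open they stand 13 mm farther back than shut.
Start: joints at [-1.244, 0.314, -0.047, 1.21, 0, 1.571], TCP at [0.193, -0.568, 0.231] pointing down, gripper open.
Joint ranges: [-2.67, 2.67], [-0.69, 1.73], [-1.03, 1.25], [-2.08, 2.16], [-1.42, 1.45], [-3.14, 3.14]. Speed limits (rad/s): [2.39, 2.39, 3.01, 3.14, 3.14, 3.14].

## Interface

Orientations are given as a rotation vector (axis times angle).
In Python, from station import env gives the robot as it stands. The module is installed in compiled form; this text tells all that it offers.
- The arm moves only by the tool step_arm, never from a script. Its argument "increments" is text: rows parted by semicolons, each of 7 numbers parted by spaces: the turn, a rotation vector about the world's x, y, z in degrees, then the shift along the world's x, y, z in mm, then the finger opening in mm, from 0 to 85.4. In form: ax ay az x y z grip; .... A call has 1 to 5 rows; each row is the pose to reach, as a shift and turn from the pose commanded when the call began; what a row does not reach only later rows make up. A row lasts 1/10 s, in which the tool goes at most 50 mm and 8.59 degrees, less where a joint would pass 70% of its speed; a pose out of reach is approached as far as the arm can. A call with a gripper value outside its range is refused whole. The fingers move at their own pace and stop on an object; the grip force is fixed at half the most. Time passes only in rows, so rows that repeat a pose let the fingers close. It gives the time, the measured TCP pose, the force and the opening at its end, in the units of the state.
- env.state(): the state, without advancing time (a new reading comes with each control period).
- env.get_image(name): name is "scene" or "top" or "wrist"; returns a dict with "color" (384x512x3 uint8, red, green, blue), "K" (3x3 intrinsics, pixels), "rvec" (rotation vector, rad) and "tvec" (3), from world to camera coordinates, as OpenCV has them; the wrist camera has in their place "tool_from_camera" (4x4, takes a point from camera to tool coordinates, whose origin is the TCP and whose axes are the tool frame's). Camera axes: x right, y down, z forward; pixel columns grow to the right and rows downward; lengths in m; the calibration is good to about 2 mm. A picture is of the moment at which its call begins: read the wrist's pose just before it. There is no depth.
- env.job_done(): hands the job in, once; it reports no verdict.
The state is a dict: "clock": time; "joint_positions": joint angles; "joint_vel": joint speeds; "joint_torque": joint torques, N m; "tool_pos": TCP position; "tcp_rot": TCP orientation; "contact_force": force on the tool from outside, world axes, zero at the start; "moment": the same for the moment, N m; "opening": opening from 0.0 (shut) to 1.0 (fully open).
Only numpy, scipy, OpenCV 4.12 (cv2) and the standard library are available. Lean on these libraries where they do the work, as an engineer would, in place of code of your own. Each camera call takes 0.05 s, during which the arm holds its last target.

## Working session

There is one attempt and no reset: what is moved stays moved. The work goes in short steps, Python scripts to look and compute and a tool call to move; the robot and the scene stay as the last step left them, time stands still between calls to the robot, and variables do not carry over. Pictures are saved under pics/ and viewed, and the job is handed in when it is done.

Besides the shell and the picture viewer there is one more tool, called after "Emit:" by a JSON object that holds its "name" and its "arguments". step_arm: Moves the arm, as the interface text tells. Its arguments: {"type":"object","properties":{"increments":{"type":"string"}},"required":["increments"]}

```bash
mkdir -p pics; cat > h.py <<'E'
import numpy as np,cv2
from station import env
def save(n,f):
    d=env.get_image(n);cv2.imwrite('pics/'+f,cv2.cvtColor(d['color'],cv2.COLOR_RGB2BGR));return d
def ray(d,u,v,z):
    R,_=cv2.Rodrigues(np.array(d['rvec'],float));t=np.array(d['tvec']).reshape(3)
    r=R.T@np.linalg.solve(d['K'],[u,v,1.]);c=-R.T@t
    return c+r*(z-c[2])/r[2]
E
python3 - <<'E'
from h import *
s=env.state();print(s['clock'],s['tool_pos'],s['tcp_rot'],s['opening'])
for n in['top','scene']:
    d=save(n,n+'0.png');print(n,d['K'],d['rvec'],d['tvec'])
E
```

```text
0.0 [ 0.19242758 -0.56770646  0.23042298] [-2.55244370e+00  1.82988665e+00  2.16414481e-03] 0.9995829678106437
top [[370.39965619   0.         252.18606156]
 [  0.         370.39965619 189.71366284]
 [  0.           0.           1.        ]] [ 2.15368065 -2.19770854  0.17267205] [-0.09085244  0.61147064  0.67460634]
scene [[355.06954122   0.         247.45917499]
 [  0.         355.06954122 193.92294502]
 [  0.           0.           1.        ]] [ 2.13850434  1.30917621 -0.47937471] [-0.20839894 -0.44375114  1.2447473 ]
```

View pics/top0.png

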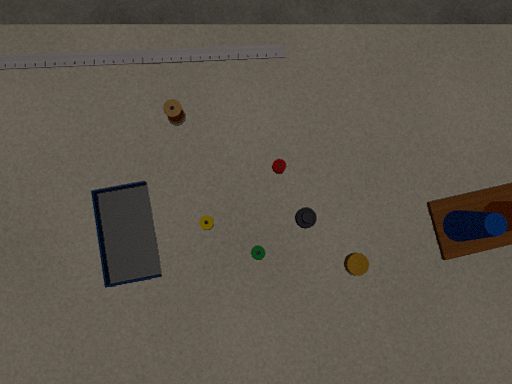

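View pics/scene0.png

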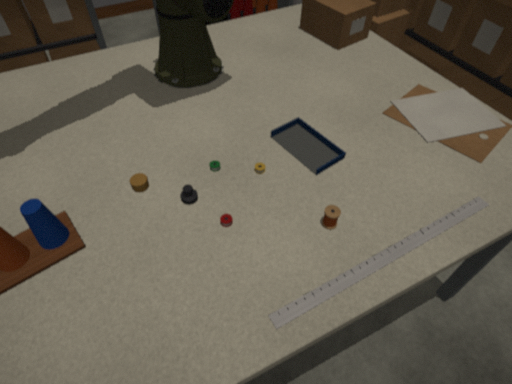

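The top view shows the tray at about (127,233), with its mouth facing right. Yellow is at (207,222), red at (279,166), green at (258,253), the weight at (306,217), the tin at (357,264) and the spool at (173,110). Next I'll measure these.

```bash
cat >> h.py <<'E'
def blobs(d,f=None):
    hsv=cv2.cvtColor(d['color'],cv2.COLOR_RGB2HSV);out={}
    R={'red':[((0,150,60),(6,255,255)),((174,150,60),(180,255,255))],'yellow':[((22,150,90),(32,255,255))],'green':[((60,120,50),(85,255,255))]}
    for k,v in R.items():
        m=sum(cv2.inRange(hsv,np.array(a),np.array(b)) for a,b in v).astype('uint8')
        n,l,s,c=cv2.connectedComponentsWithStats(m)
        out[k]=[(tuple(np.round(c[i],1)),int(s[i,4]),np.round(ray(d,*c[i],.014)[:2],4)) for i in range(1,n) if s[i,4]>15]
    return out
E
python3 - <<'E'
from h import *
for n in ['top','scene']:
    d=env.get_image(n)
    for k,v in blobs(d).items(): print(n,k,v)
    if n=='top':
        im=d['color'];cv2.imwrite('pics/crop0.png',cv2.cvtColor(cv2.resize(im[170:300,80:230],None,fx=5,fy=4.5,interpolation=cv2.INTER_CUBIC),cv2.COLOR_RGB2BGR)[:600])
        cv2.imwrite('pics/crop1.png',cv2.cvtColor(cv2.resize(im[140:290,190:390],None,fx=4,fy=4,interpolation=cv2.INTER_CUBIC),cv2.COLOR_RGB2BGR)[:600])
        for nm,u,v,z in [('spooltop',173,108,.046),('weight',306,217,.03),('tin',357.5,264,.027)]: print(nm,ray(d,u,v,z))
        for u,v in [(145,183),(160,276),(94,191),(106,285)]: print('tray',ray(d,u,v,.022),ray(d,u,v,0))
        print('arm',[ray(d,u,v,0).round(3) for u,v in [(0,0),(511,0),(0,383)]])
E
```

```text
top red [((np.float64(278.7), np.float64(165.3)), 139, array([ 0.6611, -0.1588]))]
top yellow [((np.float64(206.0), np.float64(222.0)), 139, array([ 0.5503, -0.012 ]))]
top green [((np.float64(257.5), np.float64(252.5)), 133, array([ 0.4888, -0.1118]))]
spooltop [0.77148969 0.0475508  0.046     ]
weight [ 0.55529731 -0.20698209  0.03      ]
tin [ 0.46279121 -0.30390579  0.027     ]
tray [0.62858469 0.10565347 0.022     ] [0.63177999 0.11116748 0.        ]
tray [0.44949966 0.07519636 0.022     ] [0.44725861 0.0797858  0.        ]
tray [0.61459831 0.20351789 0.022     ] [0.61736904 0.2120027  0.        ]
tray [0.43551384 0.17607904 0.022     ] [0.43284824 0.1837309  0.        ]
arm [array([1.028, 0.419, 0.   ]), array([ 1.03 , -0.691,  0.   ]), array([0.259, 0.375, 0.   ])]
scene red [((np.float64(225.9), np.float64(218.9)), 81, array([ 0.6646, -0.1596]))]
scene yellow []
scene green [((np.float64(214.3), np.float64(164.4)), 38, array([ 0.4932, -0.1134]))]
```

```bash
ls pics
```

```text
crop0.png
crop1.png
scene0.png
top0.png
```

View pics/crop0.png

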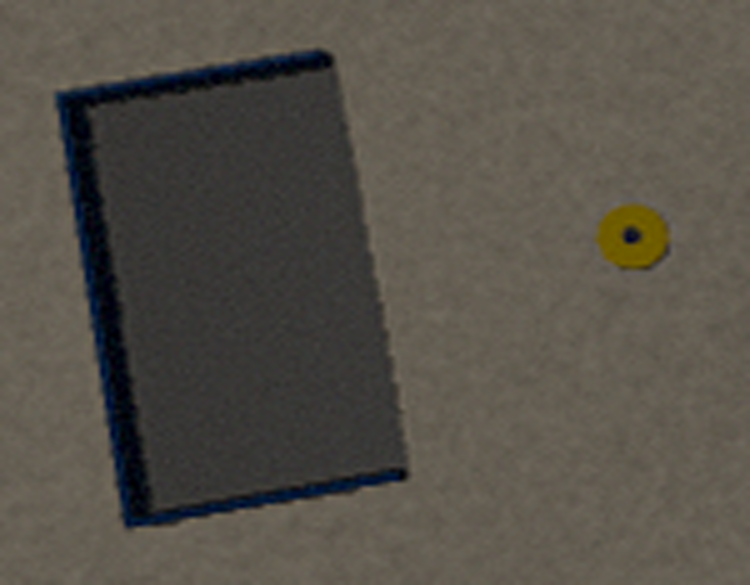

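View pics/crop1.png

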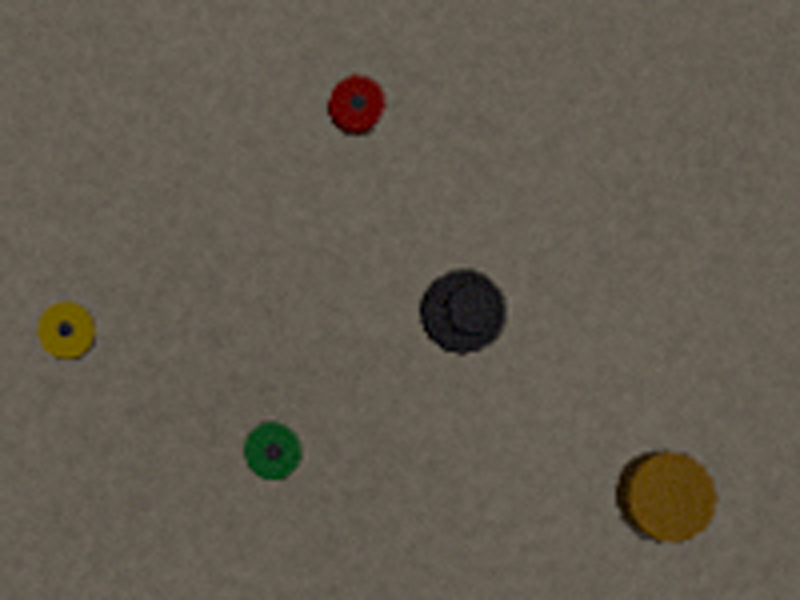

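Positions from the two cameras agree to within 4 mm, and the spacing matches the tray size. I'll cradle each bobbin between two fingertips with a gap of about 20 mm, starting with yellow.

Emit:
{"name": "step_arm", "arguments": {"increments": "0 0 8 26 36 0 20;0 0 16 52 73 0 20;0 0 24 78 109 0 20;0 0 32 104 146 0 20;0 0 40 130 182 0 20"}}

```text
clock: 0.7
tool_pos: [0.3232, -0.3846, 0.2312]
tcp_rot: [-3.027, 0.839, -0.0]
contact_force: [0.4, -0.6, 0.2]
opening: 0.233
```

Emit:
{"name": "step_arm", "arguments": {"increments": "0 0 8 26 36 0 20;0 0 16 52 73 0 20;0 0 24 78 109 0 20;0 0 32 104 146 0 20;0 0 40.3 130 182 0 20"}}

```text
clock: 1.2
tool_pos: [0.4533, -0.2025, 0.2314]
tcp_rot: [3.131, 0.256, 0.0]
contact_force: [1.1, -1.2, -0.8]
opening: 0.235
```

Emit:
{"name": "step_arm", "arguments": {"increments": "0 0 0 26 36 0 20;0 0 0 52 73 0 20;0 0 0 78 109 -20 20;0 0 0 106 147 -60 20;0 0 0 106 147 -100 20"}}

```text
clock: 1.7
tool_pos: [0.5631, -0.0542, 0.1324]
tcp_rot: [3.131, 0.253, 0.011]
contact_force: [1.0, -0.8, -0.8]
opening: 0.233
```

```bash
python3 - <<'E'
from h import *
s=env.state();print(s['clock'],s['tool_pos'],s['tcp_rot'],s['opening'],s['joint_positions'])
for n in['top','scene','wrist']: d=save(n,n+'1.png')
print(d['tool_from_camera'])
E
```

```text
1.7 [ 0.56314548 -0.0541891   0.13242969] [3.13122697 0.25329036 0.010884  ] 0.23274859590912142 [-9.65766653e-02  3.02623516e-01 -2.94601526e-01  9.66729668e-01
  1.10494848e-03  1.31279148e+00]
[[ 9.99998960e-01  1.65378486e-05  1.44231987e-03  5.62814028e-04]
 [-4.03198781e-04  9.63278649e-01  2.68503411e-01 -6.80923976e-02]
 [-1.38491547e-03 -2.68503713e-01  9.63277654e-01 -1.42311453e-01]
 [ 0.00000000e+00  0.00000000e+00  0.00000000e+00  1.00000000e+00]]
```

View pics/wrist1.png

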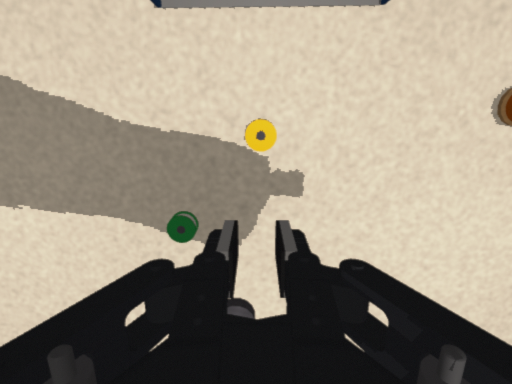

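View pics/scene1.png

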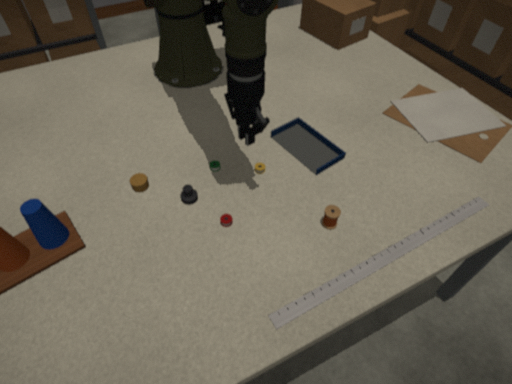

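The wrist view shows yellow at (260,135), green at (182,227) and the tray's mouth wall ends at (157,3) and (384,3). I'll work out their positions from it as a cross-check.

```bash
cat >> h.py <<'E'
def wray(d,s,u,v,z):
    T=np.eye(4);T[:3,:3]=cv2.Rodrigues(np.array(s['tcp_rot']))[0];T[:3,3]=s['tool_pos']
    T=T@np.array(d['tool_from_camera']);r=T[:3,:3]@np.linalg.solve(d['K'],[u,v,1.]);c=T[:3,3]
    return (c+r*(z-c[2])/r[2])[:2].round(4)
E
python3 - <<'E'
from h import *
s=env.state();d=env.get_image('wrist')
print('y',wray(d,s,260.5,134.5,.014),'g',wray(d,s,182,227,.014),'tray',wray(d,s,159,4,.022),wray(d,s,382,2,.022))
for x in(227,287):print(wray(d,s,x,222,s['tool_pos'][2]))
print(s['tool_pos'],s['tcp_rot'])
E
```

```text
y [ 0.5526 -0.0125] g [ 0.492  -0.1121] tray [0.4595 0.0734] [0.6277 0.1016]
[ 0.5398 -0.0505]
[ 0.5714 -0.0454]
[ 0.55577841 -0.05627582  0.12840933] [-3.13058495 -0.24956668  0.01117092]
```

Emit:
{"name": "step_arm", "arguments": {"increments": "0 0 0 2 0 -40 20;0 0 0 2 0 -80 20;0 0 0 2 0 -105 20;0 0 0 2 0 -118 20;0 0 0 2 0 -120 20"}}

```text
clock: 2.4
tool_pos: [0.5608, -0.0581, 0.0119]
tcp_rot: [3.132, 0.245, 0.0]
contact_force: [0.2, -0.9, 0.6]
opening: 0.234
```

```bash
python3 - <<'E'
from h import *
s=env.state();print(s['clock'],s['tool_pos'],s['tcp_rot'],s['contact_force'])
for n in['scene','wrist']: d=save(n,n+'2.png')
im=cv2.imread('pics/scene2.png');cv2.imwrite('pics/sc2.png',cv2.resize(im[80:220,180:360],None,fx=4,fy=4))
E
```

```text
2.4 [ 0.56082106 -0.0581104   0.01189774] [3.13186515e+00 2.45070842e-01 4.28324492e-04] [ 0.24977559 -0.92775811  0.57001139]
```

View pics/wrist2.png

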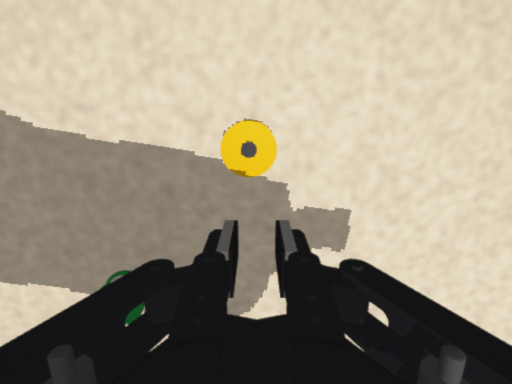

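View pics/sc2.png

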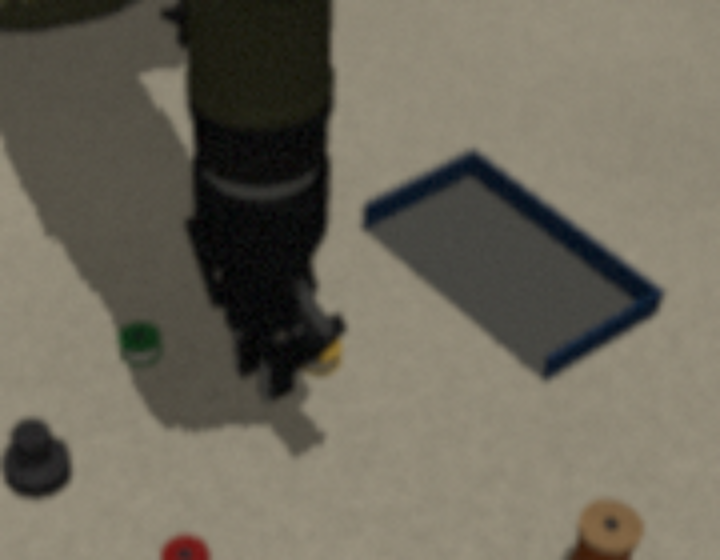

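Yellow sits at (249,149), about 4 mm left of the finger midline (257). I'll correct that, go lower, then push.

Emit:
{"name": "step_arm", "arguments": {"increments": "0 0 0 -4 -1 -4 20;0 0 0 -4 -1 -7 20;0 0 0 -5 9 -7 20;0 0 0 -7 19 -7 20;0 0 0 -8 28 -7 20"}}

```text
clock: 3.0
tool_pos: [0.5524, -0.0281, 0.0045]
tcp_rot: [-3.132, -0.248, -0.0]
contact_force: [0.3, 0.5, -0.7]
opening: 0.232
```

```bash
python3 - <<'E'
from h import *
s=env.state();print(s['clock'],s['tool_pos'],s['tcp_rot'],s['contact_force'])
for n in['wrist']: d=save(n,n+'3.png')
E
```

```text
3.0 [ 0.5523876  -0.0280747   0.00445796] [-3.13160397e+00 -2.47885214e-01 -2.95503041e-05] [ 0.34246553  0.54049073 -0.72204157]
```

View pics/wrist3.png

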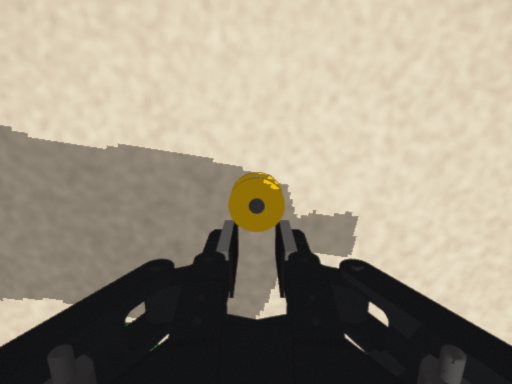

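Yellow is cradled flat at (257,205). Now the push toward the tray.

Emit:
{"name": "step_arm", "arguments": {"increments": "0 0 0 -2 15 0 20;0 0 0 -5 32 0 20;0 0 0 -8 50 0 20;0 0 0 -11 68 0 20;0 0 0 -14 85 0 20"}}

```text
clock: 3.55
tool_pos: [0.5383, 0.0574, 0.0044]
tcp_rot: [-3.132, -0.248, -0.0]
contact_force: [0.2, -0.5, -0.2]
opening: 0.234
```

Emit:
{"name": "step_arm", "arguments": {"increments": "0 0 0 -3 17 0 20;0 0 0 -5 32 0 20;0 0 0 -7 45 0 20;0 0 0 -8 54 0 20;0 0 0 -9 60 0 20"}}

```text
clock: 4.05
tool_pos: [0.5296, 0.1166, 0.0043]
tcp_rot: [3.132, 0.248, 0.0]
contact_force: [0.5, 0.2, 1.7]
opening: 0.234
```

```bash
python3 - <<'E'
from h import *
s=env.state();print(s['clock'],s['tool_pos'],s['tcp_rot'],s['contact_force'])
for n in['wrist','top']: d=save(n,n+'4.png')
print(blobs(d))
E
```

```text
4.05 [0.52957269 0.11664285 0.00431019] [3.13172879e+00 2.48090603e-01 1.80004717e-04] [0.54291568 0.18733873 1.73817361]
{'red': [((np.float64(278.6), np.float64(165.4)), 139, array([ 0.6609, -0.1586]))], 'yellow': [], 'green': [((np.float64(257.5), np.float64(252.5)), 136, array([ 0.4887, -0.1119]))]}
```

View pics/wrist4.png

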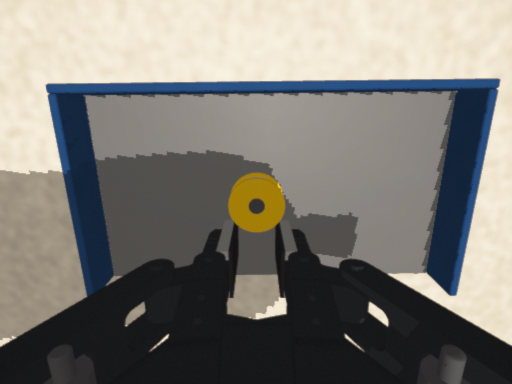

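View pics/top4.png

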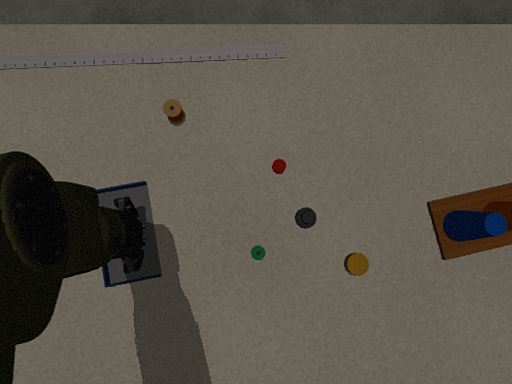

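Yellow is inside the tray, about halfway in, flat at (257,205). I'll back out, lift and go to green.

Emit:
{"name": "step_arm", "arguments": {"increments": "0 0 0 3 -15 0 20;0 0 0 6 -40 0 20;0 0 0 6 -55 30 20;0 0 0 3 -75 60 20;0 0 -4 -5 -120 60 20"}}

```text
clock: 4.65
tool_pos: [0.5286, -0.005, 0.0682]
tcp_rot: [-3.139, -0.138, -0.012]
contact_force: [0.9, 0.1, -0.6]
opening: 0.236
```

Emit:
{"name": "step_arm", "arguments": {"increments": "0 0 0 -10 -45 0 20;0 0 -5 -20 -90 0 20;0 0 -5 -30 -135 0 20;0 0 -5 -33 -152 -20 20;0 0 -5 -33 -152 -35 20"}}

```text
clock: 5.15
tool_pos: [0.4908, -0.1606, 0.0291]
tcp_rot: [3.14, -0.009, 0.001]
contact_force: [0.5, 0.5, -0.1]
opening: 0.235
```

```bash
python3 - <<'E'
from h import *
s=env.state();print(s['clock'],s['tool_pos'],s['tcp_rot'],s['contact_force'])
for n in['top','wrist']: d=save(n,n+'5.png')
E
```

```text
5.15 [ 0.49081371 -0.16061169  0.02912463] [ 3.13994676e+00 -8.61567776e-03  1.31454480e-03] [ 0.51606616  0.47133203 -0.08531075]
```

View pics/wrist5.png

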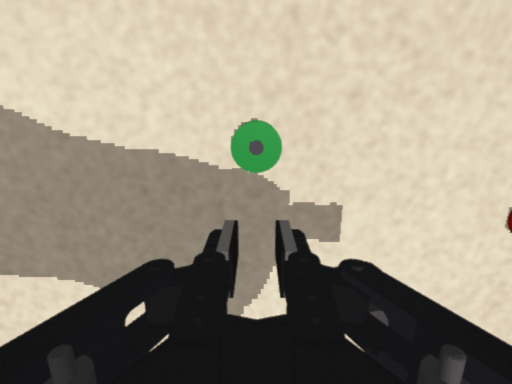

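View pics/top5.png

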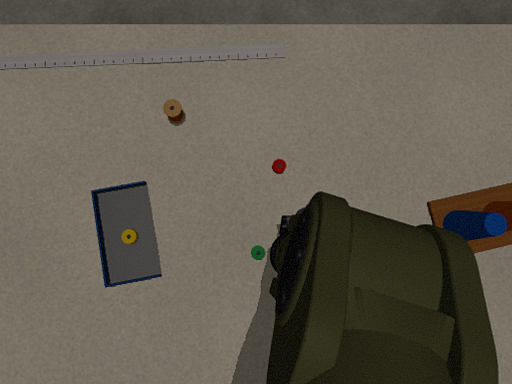

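Green is on the midline at (256,147), and yellow has stayed in the tray at (129,237). Going down and pushing green.

Emit:
{"name": "step_arm", "arguments": {"increments": "0 0 0 0 0 -18 20;0 0 0 0 0 -25 20;0 0 0 0 10 -25 20;0 0 0 0 20 -25 20;0 0 0 0 30 -25 20"}}

```text
clock: 5.75
tool_pos: [0.4921, -0.1252, 0.005]
tcp_rot: [3.142, 0.002, 0.001]
contact_force: [0.8, 0.3, -0.1]
opening: 0.236
```

Emit:
{"name": "step_arm", "arguments": {"increments": "0 0 0 0 12 0 20;0 0 0 0 28 0 20;0 0 0 0 46 0 20;0 0 0 0 64 0 20;0 0 0 0 82 0 20"}}

```text
clock: 6.25
tool_pos: [0.4918, -0.0426, 0.0048]
tcp_rot: [3.142, 0.002, 0.001]
contact_force: [0.3, -0.5, -0.6]
opening: 0.237
```

```bash
python3 - <<'E'
from h import *
s=env.state();print(s['clock'],s['tool_pos'],s['tcp_rot'],s['contact_force'])
for n in['wrist']: d=save(n,n+'6.png')
E
```

```text
6.25 [ 0.49177426 -0.0426282   0.00479757] [3.14156325e+00 1.94354531e-03 1.16121634e-03] [ 0.32395663 -0.54538355 -0.59382989]
```

View pics/wrist6.png

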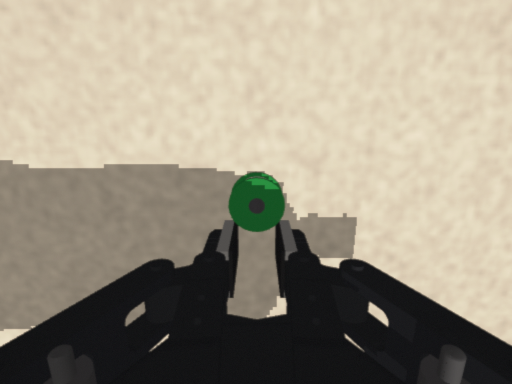

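Emit:
{"name": "step_arm", "arguments": {"increments": "0 0 0 0 12 0 20;0 0 0 0 28 0 20;0 0 0 -1 46 0 20;0 0 0 -2 64 0 20;0 0 0 -2 80 0 20"}}

```text
clock: 6.8
tool_pos: [0.4895, 0.0369, 0.0045]
tcp_rot: [3.142, 0.001, 0.0]
contact_force: [-0.8, -0.4, 0.3]
opening: 0.236
```

Emit:
{"name": "step_arm", "arguments": {"increments": "0 0 0 0 16 0 20;0 0 0 -1 32 0 20;0 0 0 -1 46 0 20;0 0 0 -1 55 0 20;0 0 0 -1 60 0 20"}}

```text
clock: 7.3
tool_pos: [0.4887, 0.0966, 0.0044]
tcp_rot: [3.142, 0.002, 0.0]
contact_force: [0.6, -0.2, -0.1]
opening: 0.235
```

```bash
python3 - <<'E'
from h import *
s=env.state();print(s['clock'],s['tool_pos'],s['tcp_rot'],s['contact_force'])
for n in['wrist']: d=save(n,n+'7.png')
E
```

```text
7.3 [0.4887037  0.09660132 0.00439677] [3.14153182e+00 1.91820166e-03 3.97919554e-04] [ 0.60863264 -0.16494314 -0.14112135]
```

View pics/wrist7.png

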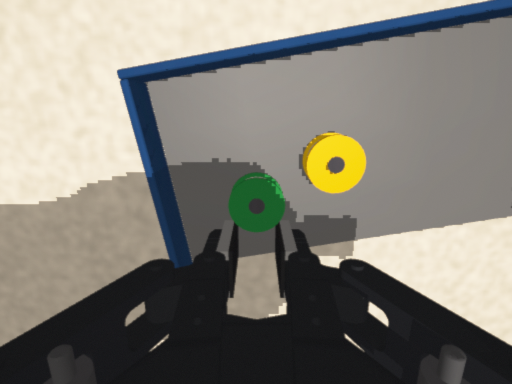

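Green is inside; I'll nudge it 10 mm deeper, then retreat and go to red.

Emit:
{"name": "step_arm", "arguments": {"increments": "0 0 0 0 6 0 20;0 0 0 0 10 0 20;0 0 0 0 -10 0 20;0 0 0 0 -30 0 20;0 0 0 0 -50 30 20"}}

```text
clock: 7.85
tool_pos: [0.4853, 0.0448, 0.0316]
tcp_rot: [3.141, 0.001, -0.01]
contact_force: [-0.0, -0.6, -0.1]
opening: 0.235
```

Emit:
{"name": "step_arm", "arguments": {"increments": "0 0 2 20 -30 30 20;0 0 6 50 -65 30 20;0 0 10 80 -100 30 20;0 0 13 110 -135 30 20;0 0 16 140 -170 30 20"}}

```text
clock: 8.35
tool_pos: [0.6295, -0.1261, 0.0644]
tcp_rot: [-3.111, -0.44, -0.0]
contact_force: [0.5, 0.2, -0.3]
opening: 0.234
```

Emit:
{"name": "step_arm", "arguments": {"increments": "0 0 0 25 -35 0 20;0 0 0 47 -70 0 20;0 0 0 47 -81 -15 20;0 0 0 47 -81 -35 20;0 0 0 47 -81 -35 20"}}

```text
clock: 8.85
tool_pos: [0.6723, -0.2048, 0.0253]
tcp_rot: [-3.108, -0.436, 0.009]
contact_force: [-1.6, 0.1, -1.0]
opening: 0.237
```

```bash
python3 - <<'E'
from h import *
s=env.state();print(s['clock'],s['tool_pos'],s['tcp_rot'],s['contact_force'])
for n in['top','wrist']: d=save(n,n+'8.png')
E
```

```text
8.85 [ 0.6722603  -0.20479898  0.02531702] [-3.10815521 -0.43568853  0.00943867] [-1.60934579  0.05623171 -0.99289018]
```

View pics/wrist8.png

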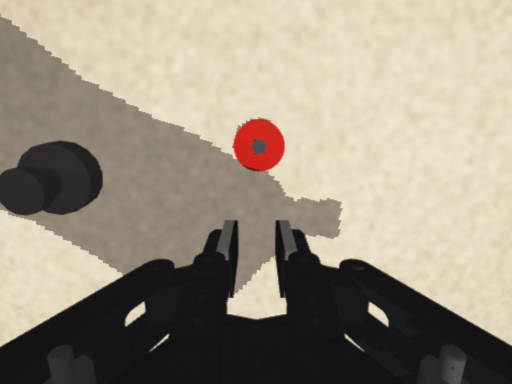

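View pics/top8.png

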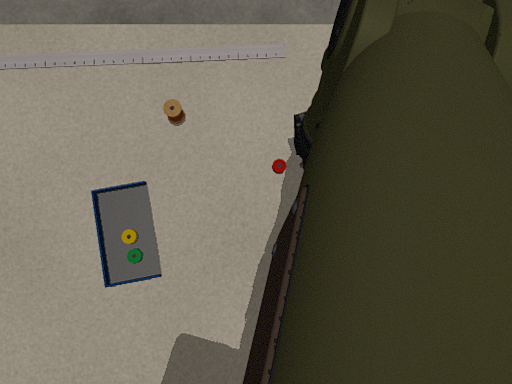

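Red is on the midline at (259,146). Green is at (134,256) and yellow at (129,237), both inside the tray. Pushing red along (-0.28, 0.96).

Emit:
{"name": "step_arm", "arguments": {"increments": "0 0 0 0 0 -18 20;0 0 0 0 0 -24 20;0 0 0 -3 10 -24 20;0 0 0 -6 20 -24 20;0 0 0 -9 30 -24 20"}}

```text
clock: 9.45
tool_pos: [0.6668, -0.174, 0.0063]
tcp_rot: [3.111, 0.439, 0.002]
contact_force: [0.1, -0.8, 0.3]
opening: 0.234
```

Emit:
{"name": "step_arm", "arguments": {"increments": "0 0 0 -4 12 0 20;0 0 0 -8 28 0 20;0 0 0 -13 45 0 20;0 0 0 -18 62 0 20;0 0 0 -23 79 0 20"}}

```text
clock: 9.95
tool_pos: [0.6431, -0.0945, 0.0054]
tcp_rot: [-3.111, -0.438, 0.0]
contact_force: [-0.3, -0.2, 0.0]
opening: 0.233
```

```bash
python3 - <<'E'
from h import *
s=env.state();print(s['clock'],s['tool_pos'],s['tcp_rot'],s['contact_force'])
for n in['wrist']: d=save(n,n+'9.png')
E
```

```text
9.95 [ 0.64305096 -0.09452903  0.00538221] [-3.11079219e+00 -4.38453670e-01  3.49118640e-05] [-0.3361326  -0.16913798  0.02678889]
```

View pics/wrist9.png

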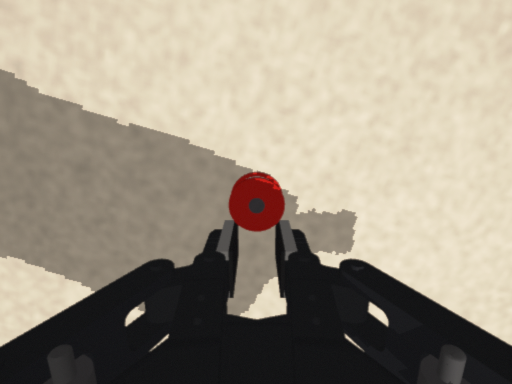

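Red is cradled. 210 mm to go.

Emit:
{"name": "step_arm", "arguments": {"increments": "0 0 0 -4 14 0 20;0 0 0 -9 31 0 20;0 0 0 -14 48 0 20;0 0 0 -19 65 0 20;0 0 0 -23 82 0 20"}}

```text
clock: 10.5
tool_pos: [0.62, -0.0127, 0.0052]
tcp_rot: [-3.111, -0.438, 0.0]
contact_force: [-0.7, 0.0, 0.0]
opening: 0.236
```

Emit:
{"name": "step_arm", "arguments": {"increments": "0 0 0 -5 17 0 20;0 0 0 -10 34 0 20;0 0 0 -14 49 0 20;0 0 0 -18 64 0 20;0 0 0 -21 76 0 20"}}

```text
clock: 11.0
tool_pos: [0.5992, 0.0631, 0.0053]
tcp_rot: [-3.111, -0.439, 0.0]
contact_force: [-0.5, -0.4, -0.4]
opening: 0.239
```

```bash
python3 - <<'E'
from h import *
s=env.state();print(s['clock'],s['tool_pos'],s['tcp_rot'],s['contact_force'])
for n in['wrist']: d=save(n,n+'10.png')
E
```

```text
11.0 [0.59921342 0.06313631 0.00528696] [-3.11075237e+00 -4.38570060e-01  8.41986590e-05] [-0.50946321 -0.43673989 -0.41297515]
```

View pics/wrist10.png

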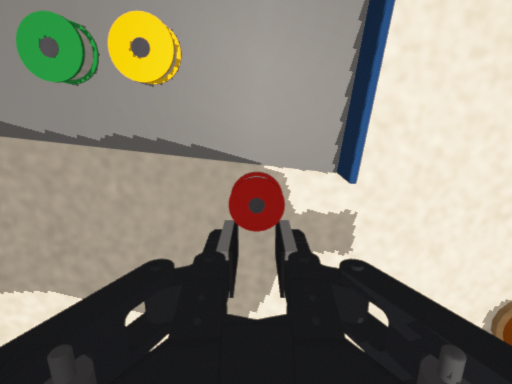

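Red is about 20 mm short of the mouth, with the wall clear to the right (wall foot at about 337, finger at about 305). Another 60 mm.

Emit:
{"name": "step_arm", "arguments": {"increments": "0 0 0 -4 14 0 20;0 0 0 -9 30 0 20;0 0 0 -13 44 0 20;0 0 0 -16 54 0 20;0 0 0 -18 60 0 20"}}

```text
clock: 11.55
tool_pos: [0.5813, 0.123, 0.0053]
tcp_rot: [-3.111, -0.439, -0.0]
contact_force: [0.5, -0.4, 0.2]
opening: 0.235
```

```bash
python3 - <<'E'
from h import *
s=env.state();print(s['clock'],s['tool_pos'],s['tcp_rot'],s['contact_force'])
for n in['wrist']: d=save(n,n+'11.png')
E
```

```text
11.55 [0.58126792 0.12295959 0.00531535] [-3.11068642e+00 -4.39421584e-01 -4.44405976e-05] [ 0.45040532 -0.42906708  0.18186582]
```

View pics/wrist11.png

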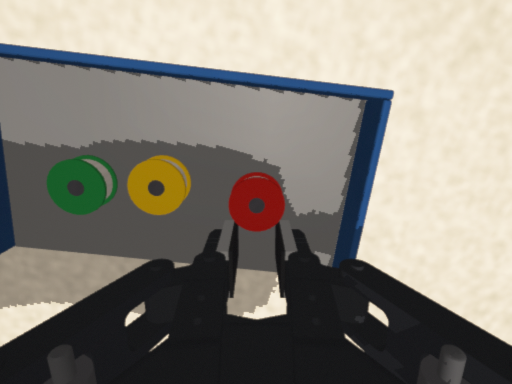

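All three are inside. I'll back straight out, lift and check from above.

Emit:
{"name": "step_arm", "arguments": {"increments": "0 0 0 3 -10 0 20;0 0 0 9 -30 0 20;0 0 0 18 -60 10 20;0 0 0 30 -100 40 20;0 0 0 40 -130 80 20"}}

```text
clock: 12.1
tool_pos: [0.6197, -0.0101, 0.0824]
tcp_rot: [3.111, 0.435, -0.006]
contact_force: [0.9, 0.3, -0.2]
opening: 0.237
```

Emit:
{"name": "step_arm", "arguments": {"increments": "0 0 0 0 -40 20 20;0 0 0 0 -80 40 20;0 0 0 0 -120 60 20;0 0 0 0 -160 60 20;0 0 0 0 -200 60 20"}}

```text
clock: 12.6
tool_pos: [0.6212, -0.2103, 0.1447]
tcp_rot: [3.11, 0.435, 0.003]
contact_force: [0.1, -0.7, -0.6]
opening: 0.232
```

Emit:
{"name": "step_arm", "arguments": {"increments": "0 0 0 -20 -40 0 20;0 0 0 -40 -80 0 20;0 0 0 -60 -120 0 20;0 0 0 -80 -160 0 20;0 0 0 -100 -190 0 20"}}

```text
clock: 13.1
tool_pos: [0.5191, -0.4006, 0.1434]
tcp_rot: [3.11, 0.434, -0.001]
contact_force: [0.5, 0.7, 0.2]
opening: 0.233
```

```bash
python3 - <<'E'
from h import *
s=env.state();print(s['clock'],s['tool_pos'],s['contact_force'])
d=save('top','top12.png');b=blobs(d);M=np.array([.542,.0885]);a=np.array([-.157,.988])
for k,v in b.items():
    for q in v: r=q[2]-M;print(k,q,'x',r@a,'y',r@np.array([-a[1],a[0]]))
d=save('scene','scene12.png');print(blobs(d))
E
```

```text
13.1 [ 0.51906787 -0.40060272  0.14341713] [0.52114512 0.73398153 0.19670863]
red ((np.float64(126.1), np.float64(210.7)), 154, array([0.5756, 0.1437])) x 0.049262400000000005 y -0.04186319999999996
yellow ((np.float64(128.4), np.float64(236.1)), 148, array([0.5262, 0.1382])) x 0.0515842 y 0.0078075000000000375
green ((np.float64(133.7), np.float64(255.6)), 150, array([0.4886, 0.1274])) x 0.046817000000000025 y 0.04665190000000005
{'red': [((np.float64(315.5), np.float64(153.1)), 56, array([0.5775, 0.1431]))], 'yellow': [], 'green': [((np.float64(293.0), np.float64(135.9)), 37, array([0.4913, 0.1262]))]}
```

View pics/top12.png

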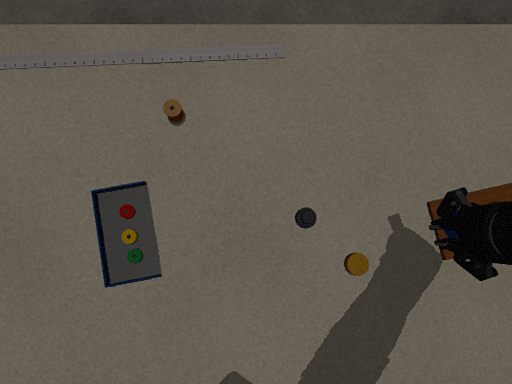

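View pics/scene12.png

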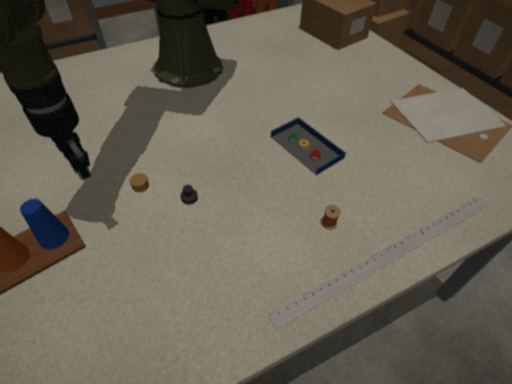

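All three bobbins lie in the tray at x of about 47–52 mm and |y| under 47 mm. The bystanders are at the same pixels as at the start, and the gripper is touching nothing.

```bash
python3 -c "
from station import env
env.job_done()"
```

```text
the job is handed in; nothing more can be done
```

I swept all three bobbins into the tray one at a time (yellow, then green, then red), each cradled between two fingertips about 20 mm apart. The arm then backed clear, and I handed the job in at about 13 s.

**Bobbins:** the last top view puts all three flat inside, within the required limits:

| Bobbin | Past the mouth (mm) | Tray y (mm) |
|---|---|---|
| Red | 49 | -42 |
| Yellow | 52 | +8 |
| Green | 47 | +47 |

**Bystanders:** the spool, tin and weight appear upright at the same pixel positions as at the start.

**Contact:** the last force reading was under 1 N, which is noise level. No reading during the pushes was above 2 N.

**Disagreements:** the top, scene and wrist cameras differed by 2–4 mm, well inside the margins. My colour detection did not find yellow in the scene camera, so its measured final position rests on the top view alone, though it is visible in the tray in the scene picture.

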